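# Lock a mallet-head blank into the bench jig with its cam clamp

## Task

Slide the wooden mallet-head blank across the jig's bed until it sits flush against both dark fences, then turn the blue clamp handle by its wooden knob, anticlockwise seen from above, over its cam until it drops into the low notch and its toe holds the blank. Feel for the notch and do not force the handle against its stop, push the blank gently, and leave the other things on the bench where they are.

Things in the scene. Friction and masses are not known exactly. Their poses are not given: they have to be found in the camera images.
- jig: fixed plywood jig, base 18 mm thick, 240 x 270 mm (x -125 to 115, y -130 to 140 mm from its origin, which is on the table). x points away from the robot, y left. Two dark wooden fences stand 14 mm above the base: the back one's working face is at x = 90 mm (y 5 to 135), the side one's at y = 23 mm, looking to +y (x -10 to 90). Its clamp is at the right.
- blank_mid (a point): centre of the loose mallet-head blank: light wood block, 100 mm (its x) x 46 mm (its y) x 50 mm high, 0.12 to 0.24 kg, with a 30 x 16 mm mortise through it from the top. It starts standing on the jig's base, 18 to 43 mm from home towards the jig's -x and 14 to 38 mm towards +y, turned up to 0.2 rad.
- knob (a point): centre of the handle's upright round wooden knob, 26 mm diameter, 55 mm high, 105 mm from the turning axis; the arm's top is 27.5 mm below this point. Height about 118 mm above the table at rest, 8 mm more on top of the cam, 5 mm less when down in the notch with the blank under the toe. Turning it over the cam takes 2 to 12 N. Let it slide up and down between or against the fingers.
- handle: the clamp's handle: blue arm 22 mm wide, 12 mm thick, the knob on one end, a toe with a 12 mm rubber pad 104 mm out on the other, 5 mm above the blank's height at rest. Origin on the upright turning axis, at 35, -70, 18 mm of the jig. Turns anticlockwise from above; axes as the jig's at turn 0 (knob then towards the jig's -0.94, -0.35); starts at turn 0 to 0.15 rad. It also rides up and down.
- cam_housing: fixed dark drum, 106 mm diameter, 36 mm high, under the handle (origin on the axis, on the base), with the cam ring: level, ramp, short flat, then a sharp edge. Past it, within 0.2 rad, a spring and its weight (11 to 18 N) drop the handle into the notch, at a turn of 0.85 to 1.6 rad: the ring is adjustable, its angle not measured. Just behind is a hard stop (red): force rises steeply.
- pencil: bystander: short yellow pencil, 85 mm, lying on the jig's base at the front edge; origin under its middle
- offcut: bystander: small wood offcut 22 x 45 x 12 mm lying on the jig's base at the front; origin under its middle
- mallet: bystander: wooden mallet lying on the bench to the right, 320 mm long
- chisel: bystander: chisel with a red-brown handle, 240 mm long, on the bench to the left
- try_square: bystander: try square, 120 mm stock and 190 mm steel blade, on the bench to the left
- sanding_block: bystander: cork sanding block 100 x 60 x 36 mm, on the bench to the right
- glue: bystander: white glue bottle with an orange cap, 160 mm tall, at the back left
- home (a point): where the centre of the blank is when it is home: 40, 46, 43 mm (x, y, z) from the jig's origin, fixed to the jig and with the jig's axes. Home, the blank's long side is along x, its +x end touches the back fence and its -y side touches the side fence.
- blank: the same blank as a body; origin under its centre, axes along its sides
Mind the look-alikes: they are no part of the job. What is shaped like the blank but green or turquoise is not meant.

How it is judged:
By the outcome, as a careful person would: the job done as asked, in the order asked, and still so for the second after the job is handed in, with the robot touching nothing.
It also fails if it takes over 72 s, if anything falls off the work surface, if the arm or the gripper's body presses on something with over 40 N, if the wrist force passes 120 N, or if a joint passes its speed limit or range.

## Robot

A 7-joint arm with a two-finger parallel gripper is mounted at the origin on the work surface. World frame = base frame: x ahead of the robot, y to its left, z up, the work surface at z = 0. Lengths are in m, angles in rad, forces in N, time in s.
With the tool pointing down it reaches from about 0.35 to 0.9 m from the base axis. Payload 7.2 kg.
Tool frame: the origin (TCP) lies at the centre of the arm's flange, where the gripper is bolted on; the fingertips stand 173 mm ahead of it and the grasp point (between the pads) lies 155 mm ahead of it (robot.tip_extent is the distance from the TCP to the fingertips, in m); z points along the fingers, y is the direction in which the jaws open and shut (so a half turn about z gives the same grasp; the last joint's range is limited). The gripper opens to 85 mm and grips with 20 to 120 N. Pads are 22 mm wide; open, the fingers measure 114 mm over their backs; the gripper's body (76 mm by 85 mm) begins 54 mm behind the grasp point. The pads swing forward as they close: fully open they stand 13 mm farther back than shut.
Start: joints at [1.131, 0.411, -0.013, 1.596, 0.006, 1.134, -0.082], TCP at [0.227, -0.582, 0.405] pointing down, gripper open.
Joint ranges: [-2.95, 2.95], [-0.29, 1.99], [-1.47, 1.44], [0.14, 2.54], [-1.03, 4.17], [0.13, 1.85], [-2.86, 2.86]. Speed limits (rad/s): [2.39, 2.39, 3.01, 3.01, 3.14, 3.14, 3.14].

## Interface

Orientations are given as a unit quaternion [w, x, y, z].
In Python, from plant import robot gives the robot as it stands. Calls block until the motion is done:
- robot.reach(position, orientation): joint-space move of the TCP to a pose.
- robot.move_straight(position, rate=0.15, ori=None, force_limit=None): straight line of the TCP; ori=None keeps the orientation; rate is the mean speed in m/s. With force_limit (N) it stops when the force on the tool has changed by that much, and returns True; else False.
- robot.move_j(angles): joint-space move.
- robot.grip(opening, grasp_force=None): opening from 0.0 (shut) to 1.0 (fully open); grasp_force is the grip in N (None keeps the last); returns when the fingers have stopped.
- robot.hold(seconds).
- robot.solve_ik(position, orientation): joint angles nearest the present ones, or None.
- robot.get_obs(): the state.
- robot.snapshot(name): name is "scene" or "top" or "wrist"; returns a dict with "color" (384x512x3 uint8, blue, green, red), "z_map" (384x512 float32, m along the optical axis (not along the pixel's ray), 0 where there is no reading), "camera_matrix" (3x3 intrinsics, pixels), "cam_to_world" (4x4, takes a point from camera to world coordinates). Camera axes: x right, y up, looking along -z (the intrinsics and any distortion apply to the point x, -y, -z); pixel columns grow to the right and rows downward; lengths in m; the calibration is good to about 2 mm. The wrist camera is an equidistant fisheye: a pixel r from the principal point sees the ray r / f radians off the axis. A picture is of the moment at which its call begins.
A pose or a line that the arm cannot do raises robot.Unreachable and nothing moves.
- robot.close_job(): hands the job in, once; it reports no verdict.
Trained networks look in the newest picture that a camera, given by its name, has taken for a name from the list of things; names that differ only in an ending like _2 or _b are one class to them, and where a whole thing is asked for, a point or a joint stands for the part that bears it (a point fixed in the world has none). Each returns a list of dicts, best first, with "p" (0 to 1); they miss things now and then, are a little off and sometimes report something else, mostly with a low value. They report only what shows in the picture. A call takes as long as a camera call. They do not tell look-alikes from the thing itself.
- robot.boxes_of(camera, label): "location" ([x, y, z] in m, in the coordinates of the camera as it stood for that picture, good to about 4 mm: the middle of the surface that is visible of it).
- robot.trace(camera, label): "pixels" (384x512 bool, what is visible of it).
- robot.mark_of(camera, label): "location" ([x, y, z] in m, in the coordinates of the camera as it stood for that picture, good to about 4 mm: a listed point, or the origin of a listed thing).
The state is a dict: "time": time; "joint_positions": joint angles; "qvel": joint speeds; "joint_torque": joint torques, N m; "position": TCP position; "eef_rot": TCP orientation; "ft_force": force on the tool from outside, world axes, zero at the start; "wrist_torque": the same for the moment, N m; "width": opening from 0.0 (shut) to 1.0 (fully open).
Only numpy, scipy, OpenCV 4.12 (cv2) and the standard library are available. Lean on these libraries where they do the work, as an engineer would, in place of code of your own. Each camera call takes 0.05 s, during which the arm holds its last target.

## Working session

There is one attempt and no reset: what is moved stays moved. The work goes in short steps, each a Python script; the robot and the scene stay as the last script left them, time stands still between calls to the robot, and variables do not carry over. Pictures are saved under pics/ and viewed, and the job is handed in when it is done.

```bash
ls; mkdir -p pics; cat > h.py <<'E'
import numpy as np, cv2
from plant import robot
def w(s,p): return (s["cam_to_world"]@np.r_[p,1])[:3]
E
python3 - <<'E'
from h import *
for c in ["scene","top"]:
    s=robot.snapshot(c); cv2.imwrite(f"pics/{c}0.png",s["color"])
    np.savez(f"{c}0.npz",**s)
    for l in ["jig","blank_mid","blank","knob","handle","cam_housing","home","pencil","offcut"]:
        r=robot.mark_of(c,l)
        print(c,l,[(np.round(w(s,d["location"]),4).tolist(),round(d["p"],2)) for d in r[:3]])
o=robot.get_obs();print(o["time"],o["position"],o["eef_rot"],o["ft_force"])
E
```

```text
pics
scene jig [([0.5506, 0.0934, 0.0022], 0.7), ([0.4727, -0.0161, 0.1153], 0.59), ([0.3937, -0.4482, 0.0012], 0.53)]
scene blank_mid [([0.5527, -0.2271, 0.0241], 0.84), ([0.588, 0.1617, 0.0437], 0.75), ([0.7301, -0.159, 0.028], 0.71)]
scene blank [([0.5544, -0.2214, -0.0002], 0.9), ([0.5895, 0.1575, 0.0201], 0.79), ([0.7318, -0.1585, -0.0042], 0.71)]
scene knob [([0.4729, -0.0167, 0.1141], 0.95)]
scene handle [([0.5763, 0.0161, 0.0182], 0.7), ([0.6978, -0.3803, 0.0045], 0.7), ([0.7074, 0.3647, 0.0009], 0.53)]
scene cam_housing [([0.5736, 0.015, 0.0188], 0.86)]
scene home [([0.6004, 0.1275, 0.0386], 0.81)]
scene pencil [([0.4545, 0.1773, 0.0183], 0.46), ([0.39, -0.4472, 0.0009], 0.32)]
scene offcut [([0.4337, 0.0543, 0.0179], 0.62), ([0.5193, 0.4484, -0.0009], 0.3)]
top jig [([0.5537, 0.0927, 0.0003], 0.78)]
top blank_mid [([0.5533, -0.2212, 0.0236], 0.93), ([0.7302, -0.1539, 0.0223], 0.69), ([0.5886, 0.1629, 0.041], 0.66)]
top blank [([0.7273, -0.1549, -0.0029], 0.87), ([0.5527, -0.2227, 0.0024], 0.84), ([0.2859, 0.2368, 0.0022], 0.73)]
top knob [([0.4754, -0.0115, 0.1163], 0.71), ([0.7041, 0.3615, -0.0011], 0.5)]
top handle [([0.5721, 0.0145, 0.0176], 0.86)]
top cam_housing [([0.5507, 0.0907, 0.0019], 0.23)]
top home [([0.6024, 0.1283, 0.0455], 0.74)]
top pencil [([0.4568, 0.176, 0.0182], 0.46)]
top offcut [([0.4321, 0.0499, 0.0179], 0.59), ([0.2854, 0.3679, -0.0023], 0.37)]
1.0 [ 0.22705229 -0.58229416  0.40468288] [-4.67702953e-06  9.82767812e-01  1.84844332e-01  8.89722361e-06] [-0.49498113 -0.42861812  0.3172654 ]
```

View pics/top0.png

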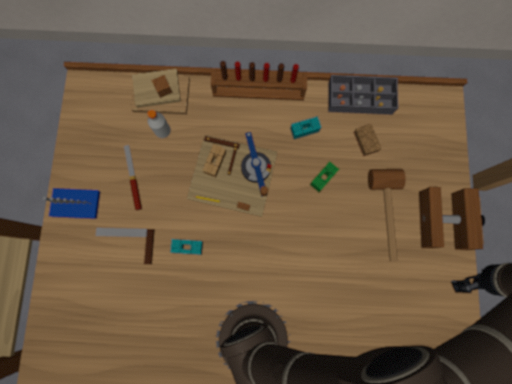

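View pics/scene0.png

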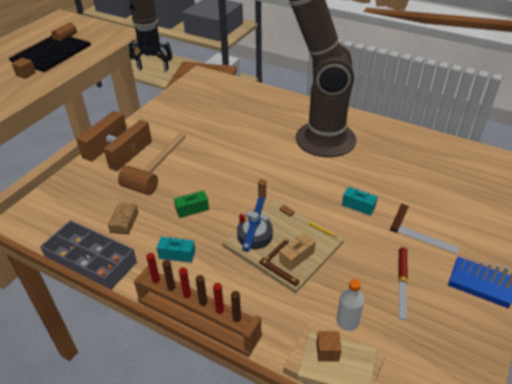

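Candidates in the top picture that could pass for the blank:
- light-wood block on the jig at (214,159)
- turquoise at (306,127)
- green at (324,177)
- turquoise at (187,246)

The knob is the wooden one at (265,188), at the near end of the blue arm. I choose the light-wood block on the jig and will check it with the wrist camera from above.

```bash
cat >> h.py <<'E'
def qd(a): return np.array([0,np.cos(a/2),np.sin(a/2),0])
def P(*a): print(*[np.round(x,4) if not isinstance(x,str) else x for x in a])
E
python3 - <<'E'
from h import *
q=qd(-0.2)
robot.reach([0.50,0.09,0.42],q)
s=robot.snapshot("wrist"); cv2.imwrite("pics/w1.png",s["color"]); np.savez("w1.npz",**s)
P(s["camera_matrix"],s["cam_to_world"])
for l in ["jig","blank_mid","blank","knob","handle","cam_housing","home","pencil","offcut"]:
    r=robot.mark_of("wrist",l)
    print(l,[(np.round(w(s,d["location"]),4).tolist(),round(d["p"],2)) for d in r[:3]])
o=robot.get_obs();P(o["time"],o["position"],o["ft_force"],o["joint_positions"])
E
```

```text
[[297.3186   0.     258.6826]
 [  0.     297.3186 189.9215]
 [  0.       0.       1.    ]] [[-2.001e-01  9.304e-01  3.073e-01  5.774e-01]
 [-9.798e-01 -1.901e-01 -6.240e-02  7.230e-02]
 [ 4.000e-04 -3.135e-01  9.496e-01  3.883e-01]
 [ 0.000e+00  0.000e+00  0.000e+00  1.000e+00]]
jig [([0.5469, 0.0895, 0.0003], 0.68)]
blank_mid [([0.5818, 0.1611, 0.0413], 0.91), ([0.5512, -0.226, 0.0266], 0.88), ([0.2905, 0.2345, 0.0269], 0.85)]
blank [([0.5463, -0.2259, -0.0036], 0.95), ([0.5884, 0.161, 0.0164], 0.92), ([0.2825, 0.2356, -0.0025], 0.67)]
knob []
handle [([0.5738, 0.0183, 0.0182], 0.72)]
cam_housing [([0.5668, 0.0185, 0.0189], 0.86)]
home [([0.5963, 0.1282, 0.0419], 0.66)]
pencil [([0.4495, 0.1722, 0.0171], 0.93)]
offcut [([0.4345, 0.0515, 0.0179], 0.98), ([0.584, 0.162, 0.0441], 0.58)]
4.0667 [0.5  0.09 0.42] [0.9118 0.2721 0.6715] [ 0.3154  0.2734 -0.7056  1.8196  0.1958  1.1193 -2.2287]
```

View pics/w1.png

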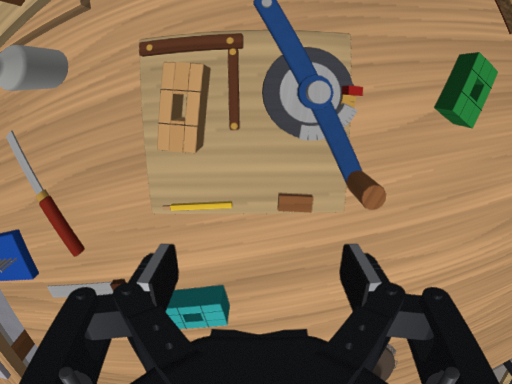

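The wrist picture shows the light block with its mortise at (183,107) on the plywood, two dark fences at (190,45) and (234,85), and the knob at (370,190). The red stop is at (352,90). The green (467,90) and turquoise (198,308) blocks are look-alikes off the jig. Next I'll make a metric orthographic crop to get exact poses.

```bash
cat >> h.py <<'E'
def cloud(s):
    K=s["camera_matrix"]; z=s["z_map"]; v,u=np.mgrid[0:384,0:512].astype(float)
    pts=np.stack([u,v],-1).reshape(-1,1,2)
    n=cv2.fisheye.undistortPoints(pts,K,np.zeros(4)).reshape(384,512,2)
    c=np.stack([n[...,0]*z,-n[...,1]*z,-z,np.ones_like(z)],-1)
    return (c@s["cam_to_world"].T)[...,:3]
def proj(s,X):
    X=np.atleast_2d(X); c=(np.linalg.inv(s["cam_to_world"])@np.c_[X,np.ones(len(X))].T).T[:,:3]
    c=c*[1,-1,-1]
    return cv2.fisheye.projectPoints(c.reshape(-1,1,3),np.zeros(3),np.zeros(3),s["camera_matrix"],np.zeros(4))[0].reshape(-1,2)
E
python3 - <<'E'
from h import *
s=dict(np.load("w1.npz")); C=cloud(s)
for n,(u,v) in dict(base=(200,180),blank=(170,90),fence=(190,44),fence2=(234,85),knob=(373,195),axis=(319,92),arm=(290,45),offc=(295,203),bench=(100,100),drum=(280,110),notch=(340,112),yellow=(349,101),red=(353,91),n2=(312,131)).items(): P(n,C[v,u])
# rect of base: height 12..24mm & plane orthographic
H=C[...,2]
m=((H>0.012)&(H<0.024)&(C[...,0]>.38)&(C[...,0]<.72)&(abs(C[...,1]-.09)<.2)).astype(np.uint8)
n,l,st,ce=cv2.connectedComponentsWithStats(m); k=1+np.argmax(st[1:,4])
p=C[l==k][:,:2]; print(len(p)); P(cv2.minAreaRect((p*1000).astype(np.float32)))
m=((H>0.064)&(H<0.072)&(C[...,1]>.1)&(abs(C[...,0]-.58)<.1)).astype(np.uint8)
n,l,st,ce=cv2.connectedComponentsWithStats(m); k=1+np.argmax(st[1:,4])
p=C[l==k][:,:2]; print(len(p),np.median(C[l==k][:,2])); P(cv2.minAreaRect((p*1000).astype(np.float32)),(p*1000).mean(0))
cv2.imwrite("pics/crop1.png",cv2.resize(s["color"][0:225,120:400],None,fx=2.8,fy=2.8,interpolation=cv2.INTER_CUBIC)[:600,:790])
E
```

```text
base [0.4864 0.1696 0.0175]
blank [0.6054 0.1655 0.066 ]
fence [0.6576 0.1393 0.0311]
fence2 [0.5953 0.0981 0.0322]
knob [ 0.4731 -0.0129  0.1452]
axis [0.5702 0.0159 0.1082]
arm [0.6216 0.0317 0.0893]
offc [0.4346 0.0533 0.0301]
bench [ 0.6283  0.2917 -0.001 ]
drum [0.5564 0.0522 0.0541]
notch [ 0.544  -0.0113  0.0694]
yellow [ 0.5536 -0.027   0.0578]
red [ 0.5651 -0.0266  0.08  ]
n2 [0.528  0.0225 0.0655]
20607Traceback (most recent call last):
  File "<stdin>", line 8, in <module>
  File "h.py", line 5, in P
    def P(*a): print(*[np.round(x,4) if not isinstance(x,str) else x for x in a])
                       ~~~~~~~~^^^^^
    return _wrapfunc(a, 'round', decimals=decimals, out=out)
    return _wrapit(obj, method, *args, **kwds)
    conv = _array_converter(obj)
ValueError: setting an array element with a sequence. The requested array has an inhomogeneous shape after 1 dimensions. The detected shape was (3,) + inhomogeneous part.
```

```bash
python3 - <<'E'
from h import *
s=dict(np.load("w1.npz")); C=cloud(s)
H=C[...,2]
def rect(m):
    n,l,st,ce=cv2.connectedComponentsWithStats(m.astype(np.uint8)); k=1+np.argmax(st[1:,4])
    p=C[l==k]; print(len(p),np.median(p[:,2])); r=cv2.minAreaRect((p[:,:2]*1000).astype(np.float32)); print(r); 
    b=cv2.boxPoints(r); print(np.round(b,1).tolist()); return r
rect((H>0.012)&(H<0.024)&(C[...,0]>.38)&(C[...,0]<.72)&(abs(C[...,1]-.09)<.2))
rect((H>0.063)&(H<0.072)&(C[...,1]>.115)&(abs(C[...,0]-.58)<.1))
# back fence top
rect((H>0.027)&(H<0.037)&(C[...,1]>.05)&(C[...,1]<.26)&(C[...,0]>.55)&(C[...,0]<.72)&(s["color"][...,2]<130))
# blue arm direction
b=s["color"].astype(int); m=(b[...,0]>b[...,2]+50)&(H>.08)&(H<.1)&(abs(C[...,1])<.2)&(C[...,0]>.4)
rect(m)
rect((H>.138)&(H<.155)&(abs(C[...,1])<.1))
cv2.imwrite("pics/crop1.png",cv2.resize(s["color"][0:214,120:400],None,fx=2.8,fy=2.8,interpolation=cv2.INTER_CUBIC))
E
```

```text
20607 0.01725299578260392
((545.3529052734375, 97.01116943359375), (270.6694641113281, 240.9002227783203), 79.07918548583984)
[[401.3999938964844, -13.100000381469727], [638.0, -58.70000076293945], [689.2999877929688, 207.10000610351562], [452.70001220703125, 252.6999969482422]]
3239 0.06716313930429679
((584.3485717773438, 160.10308837890625), (46.8830451965332, 100.53337097167969), 71.84866333007812)
[[529.2999877929688, 153.5], [624.7999877929688, 122.19999694824219], [639.4000244140625, 166.6999969482422], [543.9000244140625, 198.0]]
2152 0.03100104018522551
((614.1893920898438, 149.6626739501953), (128.81536865234375, 111.4222183227539), 79.19762420654297)
[[547.4000244140625, 96.80000305175781], [656.7999877929688, 76.0], [681.0, 202.5], [571.5, 223.39999389648438]]
3568 0.08931249602239522
((576.5350341796875, 17.488861083984375), (209.8154754638672, 34.00477981567383), 13.185056686401367)
[[470.5, 10.100000381469727], [478.29998779296875, -23.0], [682.5999755859375, 24.899999618530273], [674.7999877929688, 58.0]]
549 0.14407994944855892
((470.6260681152344, -13.64431381225586), (25.567293167114258, 24.00682830810547), 70.2763442993164)
[[455.0, -21.600000381469727], [477.6000061035156, -29.700000762939453], [486.20001220703125, -5.699999809265137], [463.6000061035156, 2.4000000953674316]]
```

View pics/crop1.png

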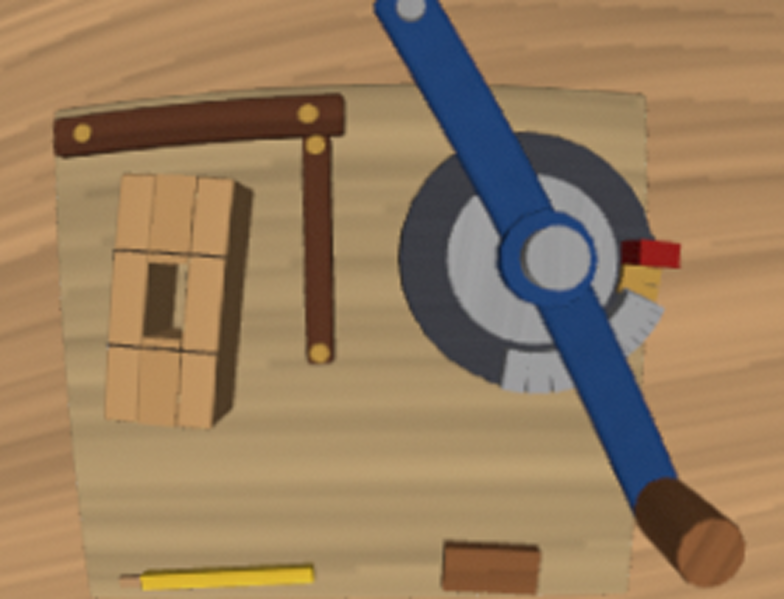

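The crop confirms the choice: a light-wood block with a mortise, on the jig.

| Item | Estimate |
|---|---|
| Jig origin | (0.5493, 0.0912), yaw -0.191 rad |
| Blank | 19 mm towards -x and 28 mm towards +y of home, turned -0.126 rad |
| Handle turn | about 0.12 rad |
| Notch, from the yellow mark on the ring | about 1.0 rad |

First I'll push the blank towards -y onto the side fence with shut fingers.

```bash
cat >> h.py <<'E'
YAW=-0.1906; O=np.array([.5493,.0912])
Rj=np.array([[np.cos(YAW),-np.sin(YAW)],[np.sin(YAW),np.cos(YAW)]])
def J(x,y,tip): # jig mm -> TCP world for tip height (m)
    return np.r_[O+Rj@np.array([x,y])/1000, tip+0.173]
def st(t=""):
    o=robot.get_obs(); p=Rj.T@(o["position"][:2]-O)*1000; f=np.r_[Rj.T@o["ft_force"][:2],o["ft_force"][2]]
    print(t,"t%.2f jig"%o["time"],np.round(p,1),"tip z %.4f"%(o["position"][2]-.173),"Fjig",np.round(f,2)); return p,f
E
python3 - <<'E'
from h import *
print(robot.tip_extent)
q=qd(YAW)
for a in (YAW,YAW+np.pi,YAW-np.pi/2,YAW+np.pi/2):
    r=robot.solve_ik(J(21,138,.12),qd(a)); print(a,None if r is None else np.round(r,2))
robot.grip(0.0)
robot.reach(J(21,138,.12),q); st()
robot.move_straight(J(21,138,.032),rate=.15); st()
print(robot.move_straight(J(21,78,.032),rate=.03,force_limit=5)); st("pushed")
s=robot.snapshot("wrist"); cv2.imwrite("pics/w2.png",s["color"]); np.savez("w2.npz",**s)
E
```

```text
0.1734
-0.1906 [ 0.03  0.64 -0.68  1.64  0.45  1.02 -2.56]
2.9509926535897932 [ 0.31  0.91 -1.24  1.63  0.89  1.28  0.28]
-1.7613963267948964 [ 0.31  0.91 -1.24  1.63  0.89  1.28  1.85]
1.3801963267948967 [ 0.16  0.72 -0.91  1.64  0.63  1.1  -1.11]
 t5.67 jig [ 21.2 137.3] tip z 0.1206 Fjig [0.52 0.09 0.15]
 t6.41 jig [ 21.4 138.1] tip z 0.0332 Fjig [-0.31 -0.3   0.9 ]
True
pushed t8.03 jig [20.8 83.6] tip z 0.0319 Fjig [0.94 1.81 0.74]
```

View pics/w2.png

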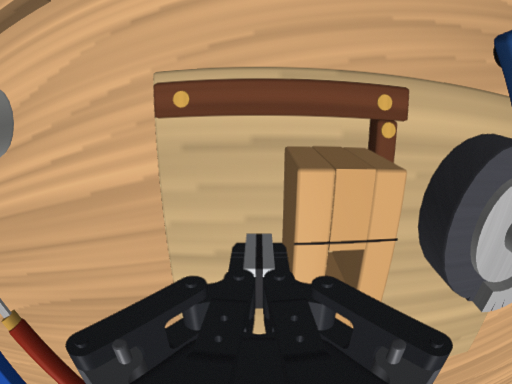

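The block now lies along the side fence, with its side at about column 385 and the fence just behind it. The finger stopped at jig y = 83.6, which is what flush predicts. Now I'll push the -x end towards the back fence.

```bash
python3 - <<'E'
from h import *
q=qd(YAW)
robot.move_straight(J(21,100,.032),rate=.1)
robot.move_straight(J(0,105,.085),rate=.2)
robot.move_straight(J(-68,46,.085),rate=.2); 
robot.move_straight(J(-68,46,.034),rate=.15); st()
print(robot.move_straight(J(-14,46,.034),rate=.03,force_limit=6)); st("pushed x")
robot.move_straight(J(-60,46,.034),rate=.15)
robot.move_straight(J(-60,46,.3),rate=.25)
s=robot.snapshot("wrist"); cv2.imwrite("pics/w3.png",s["color"]); np.savez("w3.npz",**s)
C=cloud(s);H=C[...,2]
m=(H>0.063)&(H<0.072)&(C[...,1]>.085)&(abs(C[...,0]-.6)<.1)
n,l,stt,ce=cv2.connectedComponentsWithStats(m.astype(np.uint8)); k=1+np.argmax(stt[1:,4])
r=cv2.minAreaRect((C[l==k][:,:2]*1000).astype(np.float32)); print(r, Rj.T@(np.array(r[0])-O*1000)); st()
E
```

```text
t9.92 jig [-67.7  46.8] tip z 0.0339 Fjig [-0.02  1.11  0.17]
True
pushed x t11.38 jig [-19.3  46. ] tip z 0.0335 Fjig [-0.15 -0.52  0.19]
((597.1422119140625, 129.1415252685547), (46.90169906616211, 99.21038818359375), 79.22991180419922) [39.78787652 46.31804684]
 t13.07 jig [-60.1  45.7] tip z 0.2986 Fjig [-0.49  0.04  0.15]
```

View pics/w3.png

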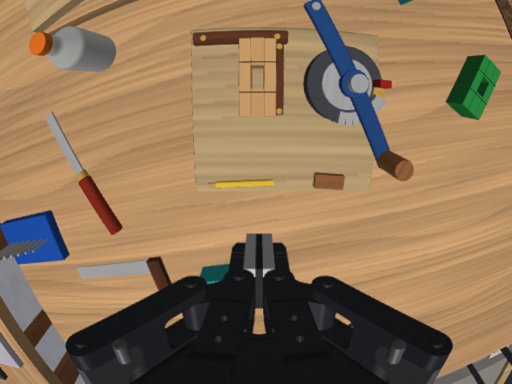

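The block's +x end meets the back fence at (258,42) and its side meets the fence at (280,75). Its fitted centre is (39.8, 46.3) mm in the jig against home (40, 46), and its yaw is within 0.15°. I'll give it one more light push on its +y side to make sure, then cage the knob.

```bash
cat >> h.py <<'E'
A=np.array([.5704,.0158]); 
def phi(th): return YAW-2.785+th
def kn(th,lead=0,tip=.108,r=.105): # TCP pose caging knob at turn th
    f=phi(th); p=A+r*np.array([np.cos(f),np.sin(f)])+lead*np.array([-np.sin(f),np.cos(f)])
    return np.r_[p,tip+.170], qd(f+np.pi)
def ft(th):
    o=robot.get_obs(); f=phi(th); F=o["ft_force"]; return o,F[:2]@[-np.sin(f),np.cos(f)],F[:2]@[np.cos(f),np.sin(f)],F[2]
def knobtop(th):
    s=robot.snapshot("wrist"); C=cloud(s); p=kn(th)[0][:2]
    m=(np.hypot(C[...,0]-p[0],C[...,1]-p[1])<.03)&(C[...,2]>.13)&(C[...,2]<.165)
    q=C[m]; return s,(len(q),)+((np.median(q[:,2]),)+tuple(q[:,:2].mean(0)) if len(q) else ())
E
python3 - <<'E'
from h import *
q=qd(YAW)
robot.reach(J(40,112,.12),q)
robot.move_straight(J(40,112,.034),rate=.2); 
print(robot.move_straight(J(40,78,.034),rate=.03,force_limit=4)); st("push y")
robot.move_straight(J(40,105,.034),rate=.15)
robot.move_straight(J(20,90,.2),rate=.3)
p,qq=kn(.12,0,.2)
j=robot.solve_ik(p,qq); print(np.round(j,2))
robot.grip(.65,20)
robot.reach(p,qq); st()
for th in (.12,.5,.9,1.3):
    print(th, np.round(robot.solve_ik(*kn(th)),2))
s,k=knobtop(.12); print(k); cv2.imwrite("pics/w4.png",s["color"])
E
```

```text
True
push y t15.40 jig [40.1 84. ] tip z 0.0339 Fjig [0.65 2.82 1.97]
[ 0.74  0.33 -0.98  1.96  0.32  1.02 -1.66]
 t17.86 jig [ -57.8 -117.6] tip z 0.1975 Fjig [ 0.38 -0.37  0.27]
0.12 [ 0.64  0.46 -0.89  2.05  0.48  0.84 -1.81]
0.5 [ 0.74  0.52 -0.94  2.    0.54  0.89 -1.4 ]
0.9 [ 0.8   0.61 -1.    1.92  0.63  0.96 -1.01]
1.3 [ 0.81  0.71 -1.07  1.82  0.72  1.06 -0.64]
(1087, np.float64(0.1439091340772426), np.float64(0.47242260490747084), np.float64(-0.013299966336656565))
```

View pics/w4.png

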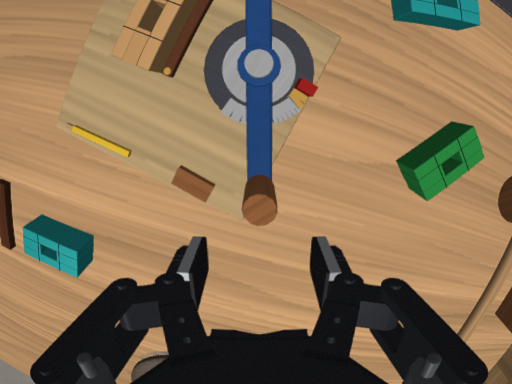

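The knob top at (259,208) is centred between the open fingers and the arm is upright in the picture, so the turn estimate holds. Next I'll descend, narrow the fingers to a loose cage, and turn in small steps while watching force and knob height.

```bash
python3 - <<'E'
from h import *
p,q=kn(.12)
print(robot.move_straight(p,rate=.15,force_limit=10)); st()
robot.grip(.47)
o,t,r,z=ft(.12); F0=o["ft_force"]; print(o["width"],t,r,z)
s,k=knobtop(.12); print(k); cv2.imwrite("pics/w5.png",s["color"])
th=.12; lead=.005
for i in range(12):
    th+=.04; p,q=kn(th,lead)
    h=robot.move_straight(p,rate=.05,ori=q,force_limit=20)
    o,t,r,z=ft(th); s,k=knobtop(th)
    print("%.2f t%.2f hit%d tang %.1f rad %.1f z %.1f"%(th,o["time"],h,t,r,z),np.round(k,4))
    if h: break
cv2.imwrite("pics/w6.png",s["color"])
E
```

```text
False
 t18.68 jig [ -57.9 -117.5] tip z 0.1055 Fjig [-0.45 -1.12  0.95]
0.4703488791369644 -0.1444178493810666 -0.17025837318142012 -0.30164202123579487
(5446, np.float64(0.14390429665828766), np.float64(0.4746548513954491), np.float64(-0.012196535244492953))
0.16 t19.36 hit0 tang -1.4 rad 1.0 z 0.4 [ 5.417e+03  1.438e-01  4.746e-01 -1.360e-02]
0.20 t19.66 hit0 tang 0.7 rad 0.2 z -0.7 [ 5.403e+03  1.438e-01  4.759e-01 -1.710e-02]
0.24 t19.96 hit0 tang -0.4 rad 0.3 z 0.4 [ 5.401e+03  1.438e-01  4.773e-01 -2.090e-02]
0.28 t20.26 hit0 tang -0.4 rad -0.4 z 0.1 [ 5.404e+03  1.439e-01  4.788e-01 -2.460e-02]
0.32 t20.56 hit0 tang -0.1 rad -0.6 z 0.8 [ 5.407e+03  1.438e-01  4.805e-01 -2.820e-02]
0.36 t20.86 hit0 tang -0.8 rad -0.6 z 0.8 [ 5.379e+03  1.439e-01  4.823e-01 -3.150e-02]
0.40 t21.16 hit0 tang -0.9 rad -0.0 z 0.7 [ 5.336e+03  1.442e-01  4.843e-01 -3.470e-02]
0.44 t21.46 hit0 tang -4.1 rad -0.1 z 2.2 [ 5.384e+03  1.446e-01  4.865e-01 -3.810e-02]
0.48 t21.76 hit0 tang 0.2 rad 0.0 z 0.6 [ 5.476e+03  1.456e-01  4.886e-01 -4.150e-02]
0.52 t22.06 hit0 tang -1.6 rad 0.8 z 1.8 [ 5.509e+03  1.460e-01  4.911e-01 -4.470e-02]
0.56 t22.36 hit0 tang -1.6 rad 0.3 z 1.2 [ 5.586e+03  1.467e-01  4.937e-01 -4.780e-02]
0.60 t22.66 hit0 tang -3.1 rad -0.6 z 2.0 [ 5.636e+03  1.472e-01  4.963e-01 -5.070e-02]
```

View pics/w6.png

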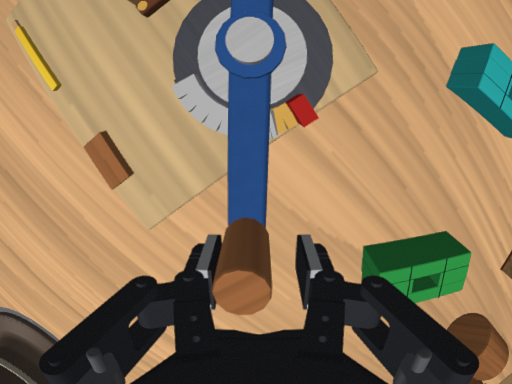

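The trailing (left) finger pushes the knob at (243,270), which is riding up the ramp and has risen 3.5 mm. The notch mark (yellow) and the red stop are ahead at (285,117) and (303,110). I'll go on in smaller steps until the height falls.

```bash
python3 - <<'E'
from h import *
th=.60; lead=.005; zmax=.147
for i in range(30):
    th+=.03; p,q=kn(th,lead)
    h=robot.move_straight(p,rate=.05,ori=q,force_limit=18)
    o,t,r,z=ft(th); s,k=knobtop(th)
    C=np.array(k[2:])-A; 
    print("%.2f t%.2f hit%d tang %.1f rad %.1f z %.1f"%(th,o["time"],h,t,r,z),np.round(k[:2],4), "turn~%.3f"%(np.arctan2(C[1],C[0])-phi(0)))
    zmax=max(zmax,k[1])
    if h or k[1]<zmax-.003: break
cv2.imwrite("pics/w7.png",s["color"])
E
```

```text
0.63 t22.96 hit0 tang -5.5 rad 0.6 z 5.0 [5.655e+03 1.475e-01] turn~0.596
0.66 t23.26 hit0 tang -5.4 rad -0.1 z 4.6 [5.721e+03 1.481e-01] turn~0.626
0.69 t23.56 hit0 tang -7.3 rad 0.5 z 6.4 [5.760e+03 1.483e-01] turn~0.656
0.72 t23.86 hit0 tang -3.4 rad -0.3 z 3.4 [5.808e+03 1.489e-01] turn~0.687
0.75 t24.16 hit0 tang -3.6 rad -0.1 z 3.0 [5.888e+03 1.496e-01] turn~0.717
0.78 t24.46 hit0 tang -7.1 rad -0.7 z 5.6 [5.910e+03 1.498e-01] turn~0.747
0.81 t24.76 hit0 tang -5.4 rad -1.4 z 3.7 [5.935e+03 1.502e-01] turn~0.777
0.84 t25.06 hit0 tang 0.0 rad -0.4 z 0.3 [5.966e+03 1.507e-01] turn~0.809
0.87 t25.36 hit0 tang 0.2 rad -0.4 z 0.1 [6.038e+03 1.508e-01] turn~0.842
0.90 t25.66 hit0 tang -0.2 rad -0.2 z -0.2 [6.083e+03 1.503e-01] turn~0.882
0.93 t25.96 hit0 tang -0.3 rad -0.2 z 0.1 [6.013e+03 1.500e-01] turn~0.905
0.96 t26.26 hit0 tang -0.6 rad -0.2 z 0.7 [5.496e+03 1.448e-01] turn~0.965
```

View pics/w7.png

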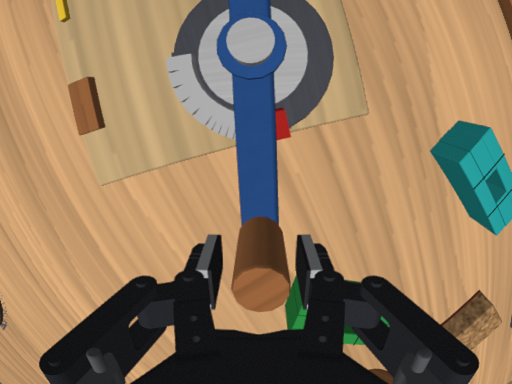

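The handle has run ahead of the pushing finger and started to drop; the yellow mark is now under the arm and red is just to its right. I'll wait without pushing and measure again.

```bash
python3 - <<'E'
from h import *
for i in range(3):
    robot.hold(.2); s,k=knobtop(.98); C=np.array(k[2:])-A; o,t,r,z=ft(.98)
    print(np.round(k[:2],4), "turn~%.3f"%(np.arctan2(C[1],C[0])-phi(0)),t,r,z,o["time"])
cv2.imwrite("pics/w8.png",s["color"])
E
```

```text
[5.012e+03 1.396e-01] turn~0.991 0.6535528429029018 -1.1382202322510346 -0.10668608910728132 26.5583
[5.023e+03 1.396e-01] turn~0.991 0.7264637139163993 0.3207982737785874 0.025296917035161758 26.8083
[5.025e+03 1.396e-01] turn~0.990 0.6467701192469735 -0.18184474876788734 0.026751177047664665 27.0583
```

View pics/w8.png

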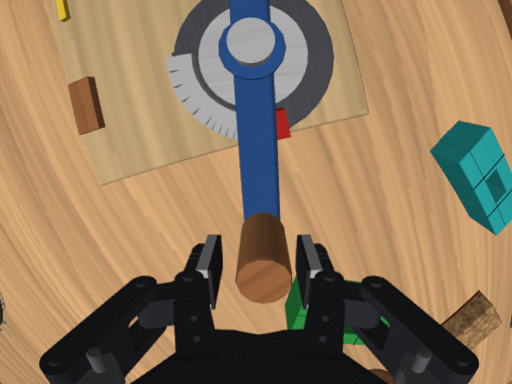

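The knob is down 4.3 mm from rest, but 0.65 N on the tool suggests it leans on the leading finger. I'll open the fingers to free it and measure again.

```bash
python3 - <<'E'
from h import *
robot.grip(.75)
def m(l):
    s,k=knobtop(.99); C=np.array(k[2:])-A; o,t,r,z=ft(.98)
    print(l,np.round(k,4), "turn~%.3f"%(np.arctan2(C[1],C[0])-phi(0)),np.round([t,r,z],2),o["time"]); return s
robot.hold(.2); m("open")
p,q=kn(.98,0,.2); robot.move_straight(p,rate=.2); robot.hold(.2); s=m("up")
cv2.imwrite("pics/w9.png",s["color"])
robot.reach(np.r_[J(-60,10,.3)],qd(YAW)); s=m("far"); cv2.imwrite("pics/w10.png",s["color"])
np.savez("w10.npz",**s)
C=cloud(s);H=C[...,2]
m=(H>0.060)&(H<0.071)&(C[...,1]>.085)&(abs(C[...,0]-.6)<.1)
n,l,stt,ce=cv2.connectedComponentsWithStats(m.astype(np.uint8)); k=1+np.argmax(stt[1:,4])
r=cv2.minAreaRect((C[l==k][:,:2]*1000).astype(np.float32)); print(r, Rj.T@(np.array(r[0])-O*1000)); st()
E
```

```text
open [ 2.499e+03  1.391e-01  5.321e-01 -7.830e-02] turn~1.019 [1.04 0.15 0.46] 27.6667
up [ 1.003e+03  1.391e-01  5.315e-01 -7.920e-02] turn~1.017 [0.1  0.56 0.78] 28.525
far [ 3.920e+02  1.390e-01  5.312e-01 -7.850e-02] turn~1.011 [-0.84  0.23 -0.31] 29.8667
((597.3935546875, 128.28414916992188), (46.477237701416016, 99.89895629882812), 78.67216491699219) [40.1970959  45.52381358]
 t29.87 jig [-59.6   9.2] tip z 0.2994 Fjig [-0.87 -0.03 -0.31]
```

View pics/w10.png

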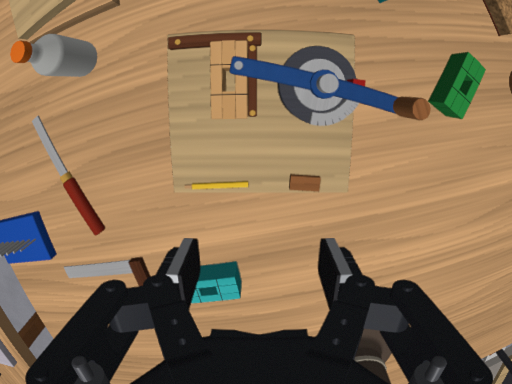

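View pics/w9.png

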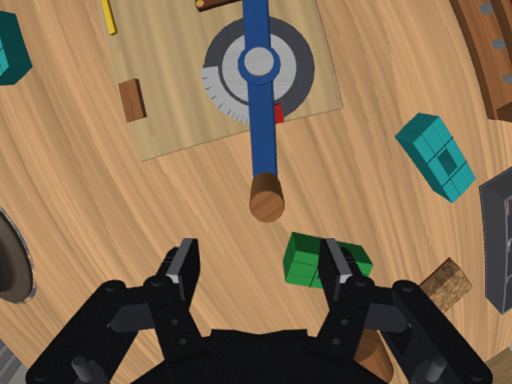

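The knob has settled 4.9 mm below rest at a turn of about 1.01 rad. The toe is on the blank at (240,65), and the blank is flush at both fences. The pencil (220,186) and offcut (305,183) are unmoved and the arm is clear, so I'm handing in.

```bash
python3 -c "
from h import *
robot.close_job(); print(robot.get_obs()['time'])"
```

```text
the job is handed in; nothing more can be done
the job is handed in; nothing more can be done
```

The blank is home against both fences and the clamp handle is in its notch with the toe on the blank. I handed the job in at about 30 s, with the arm clear of everything.

- **Blank:** I pushed it onto the side fence and then the back fence with shut fingers, stopping at a force change of 4 to 6 N. A light second push on its side followed. After clamping it measured (40.2, 45.5) mm in the jig against home (40, 46), with yaw within 0.5° of the jig's. Both are within what the camera can resolve.
- **Handle:** I turned it by the knob in a loose finger cage, in small steps. Tangential force read after each step peaked at about 7 N on the ramp, and I stopped pushing when the handle dropped. It leaned slightly on the leading finger, at about 0.65 N. Once I opened the fingers it settled at a turn of about 1.01 rad, 4.9 mm below its rest height (5 mm expected). I did not press it against the stop.
- **Bystanders:** The pencil and offcut looked unmoved in the last picture, and I noticed nothing else disturbed. I did not measure the other things on the bench.

No check failed. The one disagreement was the 4.3 mm drop I first read, while the knob still leaned on the finger.

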